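# Clear a T-slot with the scraper

## Task

A rusty nut is lodged in one of the two T-slots of the machine plate. Take the orange-handled scraper from its wooden rest, set it down into that slot between the slot's closed end and the nut, and push it along so that it drives the nut out of the open end into the blue tray. Leave the scraper standing in the slot, let go of it, and do not disturb the bolt standing in the other slot.

Things in the scene. Friction and masses are not known exactly. Their poses are not given: they have to be found in the camera images.
- slot_plate: Grey steel T-slot plate fixed on the bench, 240 (x) x 160 (y) x 64 mm; origin mid underside. Two T-slots along x, middles at y = +36 and -36: neck 24 wide (heights 54-64), below it a channel 46 wide, floor at height 30. Closed at x = -120 (12 mm strip beyond), open at x = +120. Blue tray at the open ends: x 120-220, floor height 4, rim 26 mm.
- scraper_grip (a point): Point on the loose scraper's (0.25-0.5 kg) upright orange handle, on its axis, 60 mm above its shoe's underside; z up, x along its tongue. Handle 34 (x) x 24 (y) mm, 15 to 85 above the underside; grip across the 34, so that it cannot pivot as it is pushed. Starts 105 mm above the bench on a fixed wooden rest (90x80x45 mm), tongue in a groove: lift 35 mm.
- scraper: The scraper; origin mid underside of its flat steel shoe (60 (x) x 54 x 8 mm), which rides on the plate's top (64 mm) and lets the scraper stand by itself in a slot. Below it the centred tongue, 40 long (x) x 14 wide x 29 deep, alike fore and aft, goes through the slot's neck and pushes the nut.
- nut_centre (a point): Centre of the loose rusty brown hexagon nut (36 mm across flats, 41 across corners, 19 high), flat on the floor of one slot, too wide for the neck; starts 0 to 50 mm from the plate's middle toward the open end. It falls out once the front of the scraper's tongue reaches the slot's open end or a few mm beyond.
- clamp_bolt: Rusty hexagon bolt standing head down in the other slot, shank up through the neck: head 34 mm wide and 13 high, shank 20 thick, 62 tall overall, rising 28 mm above the plate; origin mid underside. Leave it alone.
- scrap_nut: The same rusty nut; origin mid underside.
Things that resemble listed ones, but are neither listed nor needed, are in the scene too. Several things have the shape of the scraper; the one meant has the colours described above.

How it is judged:
By the outcome, as a careful person would: the job done as asked, in the order asked, and still so for the second after the job is handed in, with the robot touching nothing.
It also fails if it takes over 40 s, if anything falls off the work surface, if the arm or the gripper's body presses on something with over 40 N, if the wrist force passes 120 N, or if a joint passes its speed limit or range.

## Robot

A 6-joint arm with a two-finger parallel gripper is mounted at the origin on a cart in front of the work surface, level with it; the furniture and walls round the work are solid. World frame = base frame: x ahead of the robot, y to its left, z up, the work surface at z = 0. Lengths are in m, angles in rad, forces in N, time in s.
With the tool pointing down it reaches from about 0.35 to 0.725 m from the base axis. Payload 6 kg.
Tool frame: the origin (TCP) lies on the front face of the gripper's body, between the roots of the fingers; the fingertips stand 73 mm ahead of it and the grasp point (between the pads) lies 54 mm ahead of it; z points along the fingers, y is the line along which they close (so a half turn about z gives the same grasp; the last joint's range is limited). The gripper opens to 85 mm and grips with 20 to 120 N. Pads are 22 mm wide; open, the fingers measure 114 mm over their backs; the gripper's body (76 mm by 85 mm) begins 54 mm behind the grasp point. The pads swing forward as they close: fully open they stand 13 mm farther back than shut.
Start: joints at [-0.846, 0.04, 0.085, 0, -1.615, -0.334], TCP at [0.229, -0.555, 0.304] pointing down, gripper open.
Joint ranges: [-2.56, 2.56], [-1.29, 2.01], [-1.08, 1.49], [-3.29, 1.98], [-2.81, -0.18], [-2.99, 2.99]. Speed limits (rad/s): [2.57, 2.57, 3.01, 3.14, 3.14, 3.14].

## Interface

Orientations are given as a unit quaternion [x, y, z, w].
In Python, from workcell import ctrl gives the robot as it stands.
- The arm moves only by the shell command python3 -m jog 'ROWS' [FORCE]. ROWS is JSON, one flat list of numbers, 5 for each row, row after row: the shift along the tool's x, y, z in mm, then the turn about the tool's z in rad, then the opening, from 0 (shut) to 1 (fully open). A call has 1 to 20 rows; each row is the pose to reach, as a shift and turn from the pose commanded when the call began, along the tool's axes at that moment; what a row does not reach only later rows make up. A row lasts 1/12 s, in which the tool goes at most 41.7 mm and 7.16 degrees, less where a joint would pass 70% of its speed; a pose out of reach is approached as far as the arm can. A call with a gripper value outside its range is refused whole. The fingers move at their own pace and stop on an object; FORCE is the grip in N (left out, the last holds). Time passes only in rows, so rows that repeat a pose let the fingers close. It gives the time, the measured TCP pose, the force, the opening and the grip force at its end, in the units of the state.
- ctrl.get_state(): the state, without advancing time (a new reading comes with each control period).
- ctrl.capture(name): name is "scene" or "side" or "wrist"; returns a dict with "frame" (480x640x3 uint8, red, green, blue), "K" (3x3 intrinsics, pixels), "extrinsics" (4x4, takes a point from world to camera coordinates); the wrist camera has in their place "mount" (4x4, takes a point from camera to tool coordinates, whose origin is the TCP and whose axes are the flange's). Camera axes: x right, y down, z forward; pixel columns grow to the right and rows downward; lengths in m; the calibration is good to about 2 mm. A picture is of the moment at which its call begins: read the wrist's pose just before it. There is no depth.
- ctrl.finish_job(): hands the job in; it is judged then, once.
Trained networks look in the newest picture that a camera, given by its name, has taken for a name from the list of things; names that differ only in an ending like _2 or _b are one class to them, and where a whole thing is asked for, a point or a joint stands for the part that bears it (a point fixed in the world has none). Each returns a list of dicts, best first, with "conf" (0 to 1); they miss things now and then, are a little off and sometimes report something else, mostly with a low value. They report only what shows in the picture. A call takes as long as a camera call. They do not tell look-alikes from the thing itself.
- ctrl.trace(name, camera): "pixels" (480x640 bool, what is visible of it) and "rect" ([left, top, right, bottom] in pixels, round what is visible of it).
The state is a dict: "time": time; "q": joint angles; "qvel": joint speeds; "joint_efforts": joint torques, N m; "ee_pos": TCP position; "tcp_rot": TCP orientation; "contact_force": force on the tool from outside, world axes, zero at the start; "moment": the same for the moment, N m; "grip_width": finger opening in m; "grip_force": force on a finger pad.
Only numpy, scipy, OpenCV 4.12 (cv2) and the standard library are available. Lean on these libraries where they do the work, as an engineer would, in place of code of your own. Each camera call takes 0.05 s, during which the arm holds its last target. There are 200 camera calls.

## Working session

There is one attempt and no reset: what is moved stays moved. The work goes in short steps, Python scripts to look and compute and a shell command to move; the robot and the scene stay as the last step left them, time stands still between calls to the robot, and variables do not carry over. Pictures are saved under pics/ and viewed, at most 10 in all, crops included, and the job is handed in when it is done.

```bash
mkdir -p pics
cat > h.py <<'E'
import numpy as np, cv2
from workcell import ctrl
def cap(n,f=None):
    c=ctrl.capture(n)
    if f: cv2.imwrite('pics/'+f,c['frame'][:,:,::-1])
    return c
def atz(c,uv,z):
    E=np.array(c['extrinsics']);R=E[:3,:3];t=E[:3,3];o=-R.T@t
    d=R.T@np.linalg.inv(np.array(c['K']))@np.array([uv[0],uv[1],1.])
    return o+d*(z-o[2])/d[2]
def proj(c,P):
    E=np.array(c['extrinsics']);p=np.atleast_2d(P)@E[:3,:3].T+E[:3,3];p=p@np.array(c['K']).T
    return p[:,:2]/p[:,2:]
E
python3 - <<'E'
from h import *
for n in ('scene','side'):
    c=cap(n,n+'0.png')
    E=np.array(c['extrinsics']);print(n,-E[:3,:3].T@E[:3,3])
    for k in('slot_plate','scraper','scraper_grip','nut_centre','clamp_bolt','scrap_nut'):
        for r in ctrl.trace(k,n)[:5]: print(k,round(r['conf'],2),np.round(r['rect']))
s=ctrl.get_state();print(s)
E
```

```text
scene [0.01057899 0.3627058  0.6300549 ]
slot_plate 0.97 [109. 233. 310. 410.]
scraper 0.72 [397. 214. 427. 266.]
scraper 0.66 [381. 180. 411. 228.]
scraper 0.57 [330. 193. 367. 237.]
scraper_grip 0.85 [335. 194. 366. 240.]
scraper_grip 0.59 [400. 216. 428. 264.]
scraper_grip 0.56 [200. 280. 215. 294.]
nut_centre 0.64 [202. 278. 215. 291.]
clamp_bolt 0.77 [226. 281. 237. 314.]
side [0.3584739  0.59335451 0.72407361]
slot_plate 0.9 [171. 262. 335. 480.]
scraper 0.92 [374. 182. 409. 234.]
scraper 0.83 [302. 178. 338. 232.]
scraper 0.6 [330. 153. 361. 198.]
scraper_grip 0.93 [326. 150. 363. 197.]
scraper_grip 0.87 [304. 177. 341. 231.]
scraper_grip 0.73 [374. 182. 410. 234.]
nut_centre 0.81 [226. 328. 246. 355.]
clamp_bolt 0.6 [272. 320. 292. 361.]
scrap_nut 0.84 [224. 328. 246. 353.]
{'time': 0.7, 'q': array([-8.46318147e-01,  4.01563956e-02,  8.47870188e-02, -6.26055593e-06,
       -1.61550450e+00, -3.33715521e-01]), 'qvel': array([ 9.83348299e-04, -1.92998469e-05,  1.78831753e-03,  3.63586656e-05,
        1.30231998e-03, -2.70437800e-04]), 'joint_efforts': array([ 4.69427614e-04, -3.67814505e+01,  3.47386086e+01,  6.93195194e+00,
       -7.34488931e-04, -4.54610429e-06]), 'ee_pos': array([ 0.22855254, -0.55473662,  0.30387755]), 'tcp_rot': array([-1.94140760e-01,  9.80973681e-01,  3.50531647e-05, -1.68732598e-05]), 'contact_force': array([0.65469673, 0.08977239, 0.53346504]), 'moment': array([-0.01417383,  0.03296076,  0.028532  ]), 'grip_force': 0.0, 'grip_width': 0.08498940022258}
```

View pics/scene0.png

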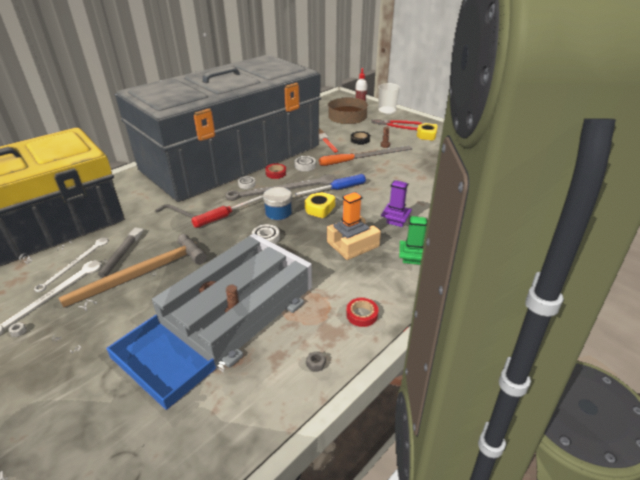

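View pics/side0.png

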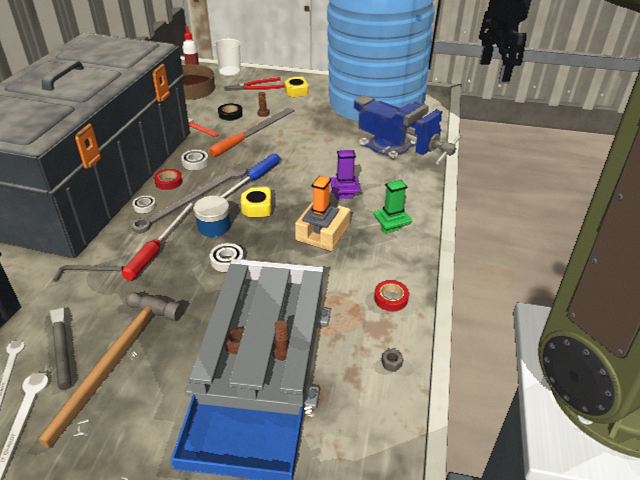

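Candidates for the scraper are orange on the wooden rest (scene 351,209; side 321,195), purple (scene 397,203) and green (scene 415,240). I choose the orange one. The nut shows in the far slot (side 235,341; scene 205,287), with a decoy loose nut at side 392,359. The bolt is in the near slot (side 281,340). I'll check this in one close crop.

Run:
```python
import cv2,numpy as np
a=cv2.imread('pics/scene0.png');b=cv2.imread('pics/side0.png')
def cr(im,x,y,w,h,W,H): return cv2.resize(im[y:y+h,x:x+w],(W,H),interpolation=cv2.INTER_CUBIC)
# scene plate scale2.5 ; side plate 2 ; scrapers x4
top=np.hstack([cr(a,140,225,180,150,450,375),cr(b,165,252,175,187,350,375)])
bot=np.hstack([cr(a,310,185,100,75,300,225),cr(b,280,165,100,75,300,225),np.zeros((225,200,3),np.uint8)])
cv2.imwrite('pics/c1.png',np.vstack([top,bot]))
```

```text
(no output)
```

View pics/c1.png

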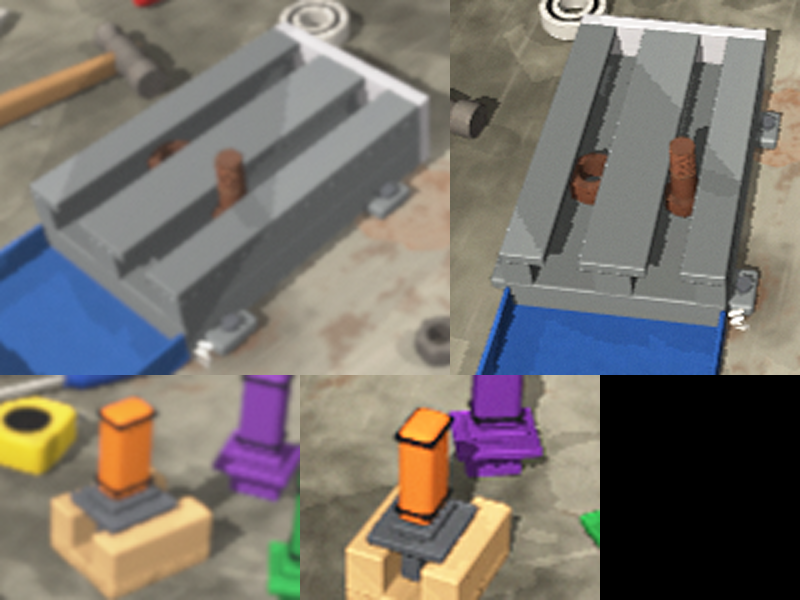

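The crop confirms the orange-handled scraper on the wooden rest (handle top at scene 352,197 and side 321,182). The nut is in the far slot at about side (236,341), and the bolt is in the near slot.

```bash
cat > m1.py <<'E'
from h import *
from scipy.optimize import least_squares
a=cap('scene');b=cap('side')
S=lambda u,v:(140+u/2.5,225+v/2.5); D=lambda x,y:(165+(x-450)/2,252+y/2)
ob=[(a,S(33,187),(.12,-1)),(a,S(178,292),(.12,1)),(a,S(280,27),(-.132,-1)),(a,S(428,97),(-.132,1)),
(b,D(499,261),(.12,-1)),(b,D(727,278),(.12,1)),(b,D(585,17),(-.132,-1)),(b,D(765,31),(-.132,1))]
def world(p,q): 
    c,s=np.cos(p[2]),np.sin(p[2]); return np.array([p[0]+c*q[0]-s*q[1],p[1]+s*q[0]+c*q[1],q[2]])
for c,uv,q in ob: print(np.round(atz(c,uv,.064),4))
def res(p):
    return np.concatenate([proj(c,world(p,(q[0],q[1]*.08,.064)))[0]-uv for c,uv,q in ob])
best=min((least_squares(res,[.45,.1,t]) for t in np.arange(-3,3.2,.7)),key=lambda r:r.cost)
print('plate',best.x,np.round(best.fun,1)); p=best.x
def loc(w): 
    d=w[:2]-p[:2];c,s=np.cos(p[2]),np.sin(p[2]);return np.array([c*d[0]+s*d[1],-s*d[0]+c*d[1]])
for c,uv in((a,(209,285)),(b,(236,341))): print('nut',loc(atz(c,uv,.045)))
t=np.array([1,0])
for n,c in (('scene',a),('side',b)):
    R=ctrl.trace('clamp_bolt',n)
    for r in R[:1]:
        l,tp,rr,bt=r['rect']; print('bolt top',loc(atz(c,((l+rr)/2,tp+5),.092)))
print('handle top',atz(a,(352.3,197.3),.130),atz(b,(321.3,182),.130))
T=lambda x,y:(280+(x-300)/3,165+(y-375)/3)
q=[atz(b,T(*k),.053) for k in((368,541),(440,557),(476,508))]
print('shoe',np.round(q,4),[np.degrees(np.arctan2(*(q[i+1]-q[i])[1::-1])) for i in(0,1)],[np.linalg.norm(q[i+1]-q[i]) for i in(0,1)])
r=[atz(b,T(*k),.045) for k in((346,547),(455,578),(511,508),(400,487))]
print('rest',np.round(r,4),[np.degrees(np.arctan2(*(r[i+1]-r[i])[1::-1])) for i in(0,1,2)])
U=lambda x,y:(310+x/3,185+(y-375)/3)
r=[atz(a,U(*k),.045) for k in((52,532-25),(112,565),(212,522))]
print('rest',np.round(r,4),[np.degrees(np.arctan2(*(r[i+1]-r[i])[1::-1])) for i in(0,1)])
E
python3 m1.py
```

```text
[0.6195 0.1578 0.064 ]
[0.467  0.1422 0.064 ]
[ 0.6403 -0.083   0.064 ]
[ 0.487  -0.1045  0.064 ]
[0.6221 0.1674 0.064 ]
[0.4648 0.1475 0.064 ]
[ 0.6439 -0.0842  0.064 ]
[ 0.4888 -0.1007  0.064 ]
plate [0.5545683  0.03534623 1.66796382] [-3.3  0.5 -1.2  3.  -0.1 -2.4 -0.5  0.   1.  -2.9  1.2 -0.1 -1.  -1.8
  1.  -1.1]
nut [ 0.01750062 -0.04647056]
nut [ 0.03017612 -0.03738018]
bolt top [0.02697217 0.03323178]
handle top [ 0.51999549 -0.26027742  0.13      ] [ 0.52411007 -0.25709043  0.13      ]
shoe [[ 0.5544 -0.2331  0.053 ]
 [ 0.5064 -0.2273  0.053 ]
 [ 0.4934 -0.2825  0.053 ]] [np.float64(173.03238674926078), np.float64(-103.2868864202887)] [np.float64(0.04828007596961762), np.float64(0.05678331988657915)]
rest [[ 0.569  -0.2338  0.045 ]
 [ 0.4949 -0.2185  0.045 ]
 [ 0.4724 -0.2981  0.045 ]
 [ 0.5489 -0.3046  0.045 ]] [np.float64(168.30779896996697), np.float64(-105.80301045123592), np.float64(-4.877061717864884)]
rest [[ 0.5607 -0.2286  0.045 ]
 [ 0.4837 -0.2073  0.045 ]
 [ 0.4644 -0.2948  0.045 ]] [np.float64(164.55745375556933), np.float64(-102.39453921234445)]
```

```bash
python3 -m jog '[-35,15,0,0.06,1,-70,30,0,0.12,1,-105,45,0,0.18,1,-140,60,0,0.24,1,-175,75,0,0.3,1,-210,90,0,0.36,1,-245,105,0,0.42,1,-280,120,0,0.48,1,-315,135,0,0.54,1,-350,150,0,0.6,1,-384,162,0,0.635,1,-384,162,0,0.635,1,-384,162,0,0.635,1]'
cat > w.py <<'E'
from h import *
from scipy.spatial.transform import Rotation as Ro
def wcap(f):
    s=ctrl.get_state();c=cap('wrist',f)
    T=np.eye(4);T[:3,:3]=Ro.from_quat(s['tcp_rot']).as_matrix();T[:3,3]=s['ee_pos']
    c=dict(c);c['extrinsics']=np.linalg.inv(T@np.array(c['mount']));c['s']=s;return c
E
python3 - <<'E'
from w import *
c=wcap('w1.png');print(c['mount'])
import pickle;pickle.dump(c,open('w1.pkl','wb'))
for r in ctrl.trace('scraper_grip','wrist')[:4]:print(r['rect'],r['conf'])
E
```

```text
time: 1.98
ee_pos: [0.523, -0.2572, 0.3032]
tcp_rot: [0.12, 0.993, 0.0, -0.001]
contact_force: [-0.9, 0.2, -0.1]
grip_width: 0.0856
grip_force: 0.0
[[ 2.10321115e-04 -9.53554772e-01 -3.01219609e-01  7.84390636e-02]
 [ 9.99999951e-01  2.70346715e-04 -1.57590321e-04 -1.01620134e-03]
 [ 2.31704735e-04 -3.01219561e-01  9.53554782e-01 -6.97721905e-02]
 [ 0.00000000e+00  0.00000000e+00  0.00000000e+00  1.00000000e+00]]
[141.0, 0.0, 262.4, 109.4] 0.94
[78.6, 176.5, 197.4, 276.2] 0.77
[267.2, 179.2, 343.3, 261.4] 0.57
```

View pics/w1.png

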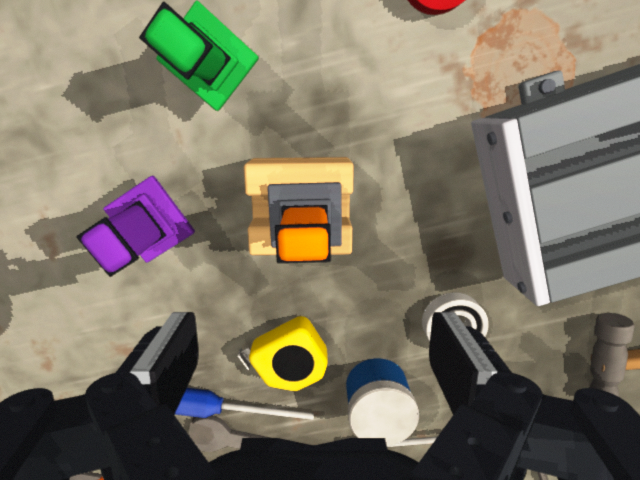

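The orange handle's top is at (303,244) in the rest, nearly aligned with the gripper. Purple is at (105,246) and green at (175,40). Now to measure it precisely.

Run:
```python
from w import *
import pickle
c=pickle.load(open('w1.pkl','rb'));f=c['frame'];hsv=cv2.cvtColor(f,cv2.COLOR_RGB2HSV)
m=((hsv[:,:,0]<20)&(hsv[:,:,1]>200)&(hsv[:,:,2]>225)).astype(np.uint8);m[:215]=0;m[270:]=0;m[:,:260]=0;m[:,350:]=0
m=cv2.morphologyEx(m,cv2.MORPH_OPEN,np.ones((5,5)))
ys,xs=np.nonzero(m);print(xs.min(),xs.max(),ys.min(),ys.max())
pts=np.array([atz(c,(x,y),.130)[:2] for x,y in zip(xs,ys)],np.float32)*1000
print('top rect mm',cv2.minAreaRect(pts),'in tool deg y axis',np.degrees(np.arctan2(*Ro.from_quat(c['s']['tcp_rot']).as_matrix()[1::-1,1])))
for z,P in((.045,[(246,160),(353,158)]),(.053,[(270,186),(340,183)]),(.045,[(250,254),(351,254)])):
    u=[atz(c,p,z) for p in P];d=u[1]-u[0];print(np.round(u,4),np.degrees(np.arctan2(d[1],d[0])),np.linalg.norm(d))
for k in ((477,121),(549,303),(520,117),(498,117)):print(k,atz(c,k,.064))
print(c['s']['ee_pos'])
```

```text
280 317 228 260
top rect mm ((521.8404541015625, -267.7655029296875), (23.746246337890625, 21.494842529296875), 76.19882202148438) in tool deg y axis 76.18367188320232
[[ 0.4687 -0.3009  0.045 ]
 [ 0.4878 -0.2166  0.045 ]] 77.25265972230795 0.08642375788355706
[[ 0.4925 -0.2866  0.053 ]
 [ 0.5036 -0.2314  0.053 ]] 78.66335307994628 0.05626538948409458
[[ 0.5468 -0.3207  0.045 ]
 [ 0.5677 -0.2355  0.045 ]] 76.19938839446456 0.08769967019242489
(477, 121) [ 0.48088307 -0.12317939  0.064     ]
(549, 303) [ 0.64413527 -0.08144166  0.064     ]
(520, 117) [ 0.48561962 -0.09203842  0.064     ]
(498, 117) [ 0.48174755 -0.10779773  0.064     ]
[ 0.52298592 -0.25718863  0.30320971]
```

```bash
python3 -m jog '[-2,-5,30,0,1,-2,-5,60,0,1,-2,-5,90,0,1,-2,-5,115,0,1,-2,-5,135,0,1,-2,-5,145,0,1,-2,-5,145,0,1,-2,-5,145,0,0.3,-2,-5,145,0,0.3,-2,-5,145,0,0.3,-2,-5,145,0,0.2,-2,-5,145,0,0.2,-2,-5,145,0,0.2,-2,-5,145,0,0.2,-2,-5,145,0,0.2,-2,-5,145,0,0.2]' 60
```

```text
time: 3.42
ee_pos: [0.5232, -0.2643, 0.1604]
tcp_rot: [0.122, 0.993, -0.0, 0.001]
contact_force: [-0.9, -0.2, 5.9]
grip_width: 0.033
grip_force: 60.6
```

```bash
python3 -m jog '[0,0,-10,0,0.2,0,0,-25,0,0.2,0,0,-50,0,0.2,0,0,-75,0,0.2,0,0,-100,0,0.2,0,0,-110,0,0.2,0,0,-110,0,0.2,0,0,-110,0,0.2]' 90
python3 - <<'E'
from w import *
b=cap('side','s2.png');c=wcap('w2.png');print(c['s']['ee_pos'],c['s']['contact_force'],c['s']['moment'],c['s']['tcp_rot'])
import pickle;pickle.dump((b,c),open('p2.pkl','wb'))
a=b['frame'][100:300,200:420];cv2.imwrite('pics/v2.png',np.vstack([cv2.resize(a,(440,400))[:,:,::-1],c['frame'][100:300,120:560,::-1]]))
E
```

```text
time: 4.08
ee_pos: [0.5225, -0.2635, 0.2674]
tcp_rot: [0.122, 0.993, 0.001, -0.001]
contact_force: [0.2, 1.3, -5.5]
grip_width: 0.033
grip_force: 89.8
[ 0.52222606 -0.26348124  0.26629384] [ 0.24435742  0.36632295 -4.56367112] [0.06912973 0.01034544 0.00523557] [ 1.21789820e-01  9.92554104e-01  8.41046068e-04 -1.69819637e-03]
```

View pics/v2.png

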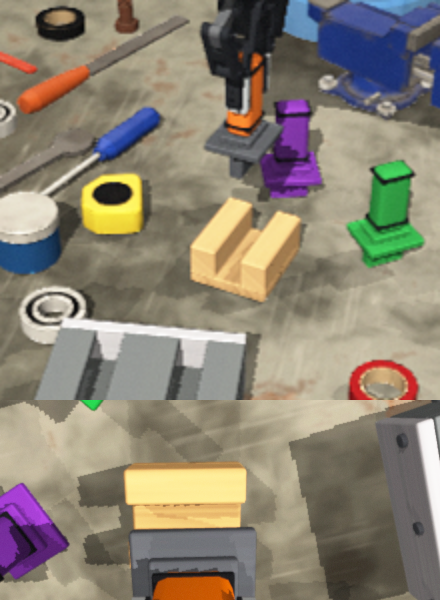

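Scraper is lifted upright and the tongue is clear of the rest. Next I move over the slot and measure plate and shoe with the same wrist camera.

```bash
python3 -m jog '[-1,20,0,-0.04,0.2,-3,50,0,-0.08,0.2,-5,80,0,-0.12,0.2,-7,110,0,-0.16,0.2,-9,140,0,-0.2,0.2,-10,170,0,-0.24,0.2,-12,200,0,-0.28,0.2,-14,225,0,-0.31,0.2,-15,240,0,-0.33,0.2,-15,248,0,-0.342,0.2,-15,248,0,-0.342,0.2,-15,248,0,-0.342,0.2,-15,248,0,-0.342,0.2]'
python3 - <<'E'
from w import *
import pickle
b=cap('side');a=cap('scene');c=wcap('w3.png');print(c['s']['ee_pos'],c['s']['tcp_rot'])
pickle.dump((a,b,c),open('p3.pkl','wb'))
cv2.imwrite('pics/v3.png',np.vstack([c['frame'][:,:,::-1]]))
E
```

```text
time: 5.27
ee_pos: [0.5968, -0.028, 0.2686]
tcp_rot: [-0.048, 0.999, -0.0, -0.0]
contact_force: [1.0, -0.3, -3.7]
grip_width: 0.0334
grip_force: 90.3
[ 0.59690807 -0.02809752  0.26890266] [-4.80679633e-02  9.98844065e-01 -2.77770242e-05 -6.26014148e-05]
```

View pics/v3.png

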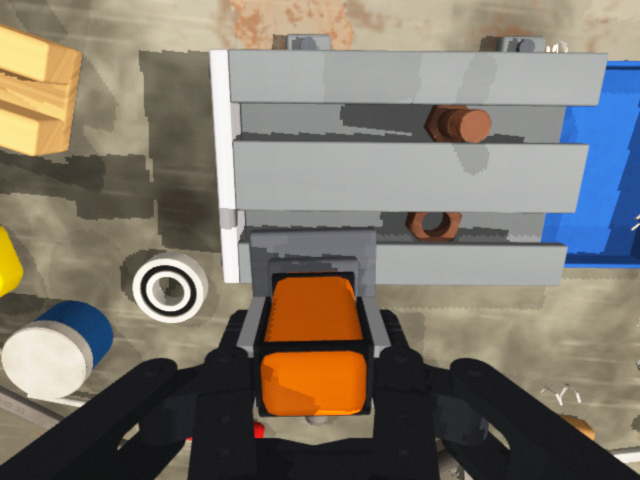

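The wrist view shows both slots. The nut is at (433,225) in the slot under the gripper, the bolt is at (460,125) in the other slot, and the shoe's front edge runs from (250,233) to (375,232).

```bash
cat > m3.py <<'E'
from w import *
import pickle
from scipy.optimize import least_squares
a,b,c=pickle.load(open('p3.pkl','rb'))
ob=[((607,54),(.12,.08)),((598,106),(.12,.048)),((588,145),(.12,.024)),((577,212),(.12,-.024)),((565,244),(.12,-.048)),((560,286),(.12,-.08)),((210,50),(-.132,.08)),((224,283),(-.132,-.08))]
def world(p,q):
    C,s=np.cos(p[2]),np.sin(p[2]); return np.array([p[0]+C*q[0]-s*q[1],p[1]+s*q[0]+C*q[1],.064])
r=least_squares(lambda p:np.concatenate([proj(c,world(p,q))[0]-np.array(uv) for uv,q in ob]),[.55,.03,1.67]);p=r.x
print('plate',p,np.round(r.fun,1))
def loc(w):
    d=w[:2]-p[:2];C,s=np.cos(p[2]),np.sin(p[2]);return np.array([C*d[0]+s*d[1],-s*d[0]+C*d[1]])
print('nut local',loc(atz(c,(433,224),.049)), 'bolt',loc(atz(c,(475,126),.092)))
s=c['s'];R=Ro.from_quat(s['tcp_rot']).as_matrix()
for zt in (.112,.107,.102):
    u=[R.T@(atz(c,k,s['ee_pos'][2]-zt)-s['ee_pos']) for k in((250,233),(375,232))];print(zt,np.round(u,4))
print('tool yaw y',np.degrees(np.arctan2(R[1,1],R[0,1])),'plate',np.degrees(p[2]),'tcp local',loc(s['ee_pos']))
E
python3 m3.py
```

```text
plate [0.55522349 0.03239438 1.65978649] [ 2.1 -1.6 -0.2  0.2  1.8 -1.  -1.8  1.8  3.4  2.1 -0.1  0.7 -3.3 -0.9
 -1.7  1.5]
nut local [ 0.02520467 -0.0362613 ] bolt [0.03083241 0.0357647 ]
0.112 [[ 0.0244 -0.0305  0.112 ]
 [ 0.0249  0.0287  0.112 ]]
0.107 [[ 0.0259 -0.0297  0.107 ]
 [ 0.0264  0.0279  0.107 ]]
0.102 [[ 0.0274 -0.0288  0.102 ]
 [ 0.0279  0.0271  0.102 ]]
tool yaw y 95.51030639439288 plate 95.09876050890706 tcp local [-0.06395715 -0.03614356]
```

```bash
python3 -m jog '[1,0,0,0.01,0.2,1,0,15,0.01,0.2,1,0,30,0.01,0.2,1,0,45,0.01,0.2,1,0,55,0.01,0.2,1,0,60,0.01,0.2,1,0,65,0.01,0.2,1,0,70,0.01,0.2,1,0,75,0.01,0.2,1,0,80,0.01,0.2,1,0,83,0.01,0.2,1,0,86,0.01,0.2,1,0,86,0.01,0.2,1,0,86,0.01,0.2]'
python3 - <<'E'
from w import *
b=cap('side');c=wcap('w4.png');print(c['s']['ee_pos'],c['s']['contact_force'])
cv2.imwrite('pics/v4.png',np.vstack([cv2.resize(b['frame'][200:450,150:400],(500,500),interpolation=cv2.INTER_CUBIC)])[:,:,::-1])
E
```

```text
time: 6.58
ee_pos: [0.5962, -0.0271, 0.1829]
tcp_rot: [-0.044, 0.999, -0.0, -0.0]
contact_force: [0.4, 0.6, -3.8]
grip_width: 0.0333
grip_force: 90.3
[ 0.59626845 -0.02709617  0.18315788] [-0.23132835 -0.22403275 -4.42932213]
```

View pics/v4.png

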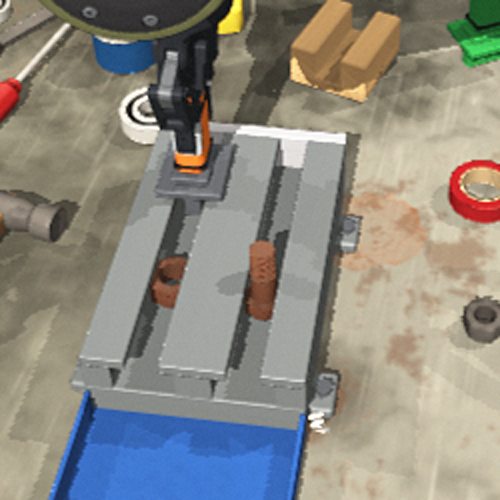

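The tongue is in the nut's slot behind the nut with no contact force. A few more mm down to seat the shoe.

```bash
python3 -m jog '[0,0,1,0,0.2,0,0,2,0,0.2,0,0,3,0,0.2,0,0,3.5,0,0.2,0,0,3.5,0,0.2]'
```

```text
time: 7.1
ee_pos: [0.5962, -0.0271, 0.1796]
tcp_rot: [-0.044, 0.999, 0.0, 0.0]
contact_force: [-0.8, 0.2, -3.4]
grip_width: 0.0334
grip_force: 90.6
```

```bash
python3 -m jog '[0,5,1,0,0.2,0,13,1,0,0.2,0,22,1,0,0.2,0,31,1,0,0.2,0,38,1,0,0.2,0,42,1,0,0.2,0,46,1,0,0.2,0,50,1,0,0.2,0,54,1,0,0.2,0,58,1,0,0.2,0,63,1,0,0.2,0,68,1,0,0.2,0,73,1,0,0.2,0,78,1,0,0.2,0,83,1,0,0.2,0,88,1,0,0.2,0,93,1,0,0.2,0,98,1,0,0.2,0,98,1,0,0.2]'
python3 m3.py >/dev/null
python3 - <<'E'
from w import *
import pickle
c=wcap('w5.png');print(c['s']['ee_pos'],c['s']['contact_force'],c['s']['moment'])
cv2.imwrite('pics/v5.png',np.hstack([cv2.resize(cap('side')['frame'][200:480,130:380],(446,500)),cv2.resize(c['frame'],(350,262)).copy() if 0 else cv2.copyMakeBorder(cv2.resize(c['frame'],(350,262)),0,238,0,0,0)])[:,:,::-1])
E
```

```text
time: 8.68
ee_pos: [0.5879, 0.071, 0.1795]
tcp_rot: [-0.044, 0.999, -0.0, 0.001]
contact_force: [0.5, -3.6, 5.9]
grip_width: 0.0331
grip_force: 91.5
[0.58789447 0.07100509 0.17950526] [ 0.47968391 -3.59043734  5.88306821] [-0.84774031 -0.02810513 -0.05831016]
```

View pics/v5.png

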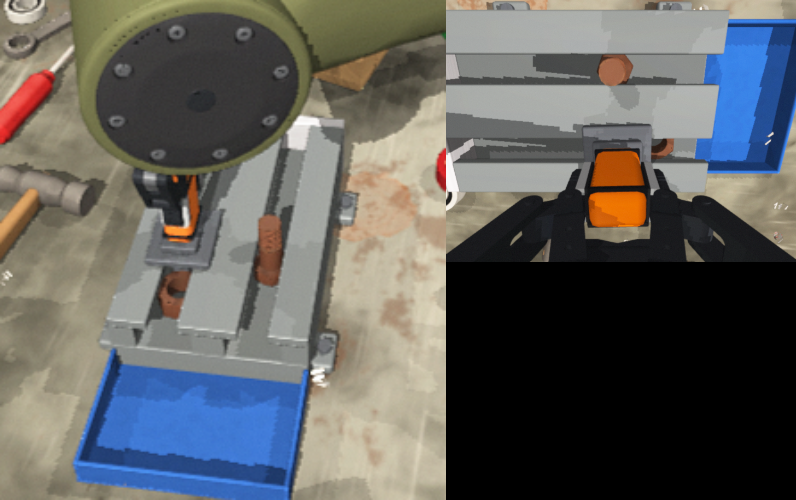

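The nut is moving ahead of the shoe (left panel 172,295), the bolt is untouched, and the shoe is seated. Pushing on.

```bash
python3 -m jog '[0,5,0,0,0.2,0,10,0,0,0.2,0,15,0,0,0.2,0,20,0,0,0.2,0,25,0,0,0.2,0,30,0,0,0.2,0,35,0,0,0.2,0,40,0,0,0.2,0,44,0,0,0.2,0,48,0,0,0.2,0,51,0,0,0.2,0,54,0,0,0.2,0,57,0,0,0.2,0,60,0,0,0.2,0,62,0,0,0.2,0,64,0,0,0.2,0,66,0,0,0.2,0,67,0,0,0.2,0,67,0,0,0.2]'
python3 - <<'E'
from w import *
c=wcap('w6.png');print(c['s']['ee_pos'],c['s']['contact_force'])
cv2.imwrite('pics/v6.png',np.hstack([cv2.resize(cap('side')['frame'][200:480,130:380],(400,448)),cv2.resize(c['frame'][0:448,240:640],(400,448))])[:,:,::-1])
E
```

```text
time: 10.37
ee_pos: [0.582, 0.1371, 0.1795]
tcp_rot: [-0.044, 0.999, -0.0, 0.001]
contact_force: [-0.1, -5.3, 6.5]
grip_width: 0.0331
grip_force: 91.4
[0.58198379 0.13710143 0.17951438] [-0.10000942 -5.34994393  6.49288237]
```

View pics/v6.png

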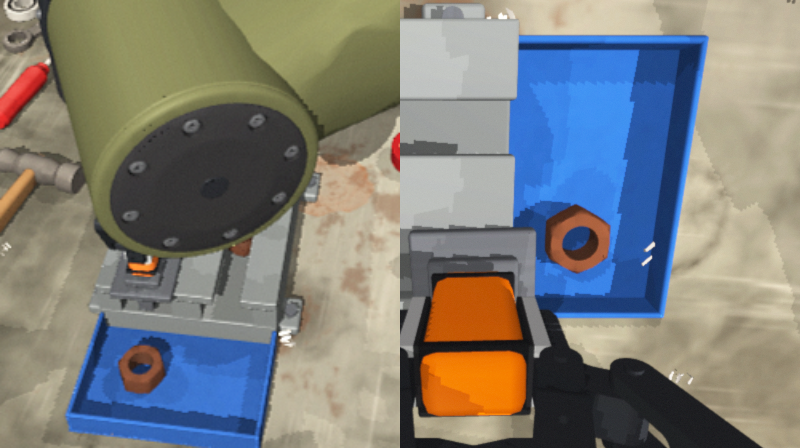

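The nut lies in the blue tray (right panel 578,238). Now I let go and rise.

```bash
python3 -m jog '[0,0,-0.5,0,0.35,0,0,-0.5,0,0.5,0,0,-0.5,0,0.7,0,0,-0.5,0,0.9,0,0,-0.5,0,0.9,0,0,-0.5,0,0.9,0,0,-10,0,0.9,0,0,-25,0,0.9,0,0,-50,0,0.9,0,0,-80,0,0.9,0,0,-110,0,0.9,0,0,-140,0,0.9,0,0,-140,0,0.9,0,0,-140,0,0.9]'
python3 - <<'E'
from w import *
c=wcap('w7.png');print(c['s']['ee_pos'],c['s']['contact_force'])
cv2.imwrite('pics/v7.png',np.hstack([cv2.resize(cap('side')['frame'][200:480,130:380],(400,448)),cv2.resize(c['frame'],(400,300),interpolation=cv2.INTER_AREA) if 0 else cv2.resize(c['frame'][0:448,140:540],(400,448))])[:,:,::-1])
E
```

```text
time: 11.63
ee_pos: [0.5821, 0.1374, 0.3216]
tcp_rot: [-0.044, 0.999, 0.001, 0.002]
contact_force: [0.4, -0.5, -0.3]
grip_width: 0.0767
grip_force: 0.0
[0.58210593 0.13739156 0.32160497] [ 0.43349615 -0.50608818 -0.26014124]
```

View pics/v7.png

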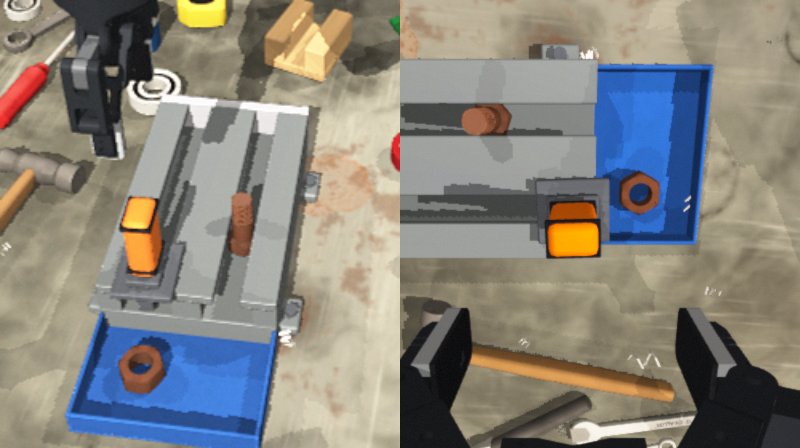

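The scraper stands in the slot (left panel 142,240), the nut is in the tray (142,368), the bolt is untouched (242,225), and the gripper is clear.

```bash
python3 -c "
from workcell import ctrl
print(ctrl.finish_job())"
```

```text
the job is handed in; nothing more can be done
None
```

The job is handed in at about 12 s of robot time: the scraper drove the nut into the blue tray and is left standing free in the slot, and the bolt was not disturbed.

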